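Hang the palette scraper on its stand

ROBOT

A 6-joint arm with a two-finger parallel gripper is mounted at the origin on a cart in front of the work surface, level with it; the furniture and walls round the work are solid. World frame = base frame: x ahead of the robot, y to its left, z up, the work surface at z = 0. Lengths are in m, angles in rad, forces in N, time in s.
With the tool pointing down it reaches from about 0.275 to 0.75 m from the base axis. Payload 10.2 kg.
Tool frame: the origin (TCP) lies at the very end of the fingers, on their centre line; the grasp point (between the pads) lies 19 mm behind it (env.grip_point_offset is the distance from the TCP to the grasp point, in m); y points along the fingers, x is the direction in which the jaws open and shut, and the axes are right-handed (so a half turn about y gives the same grasp; the last joint's range is limited). The gripper opens to 85 mm and grips with 20 to 120 N. Pads are 22 mm wide; open, the fingers measure 114 mm over their backs; the gripper's body (76 mm by 85 mm) begins 54 mm behind the grasp point. The pads swing forward as they close: fully open they stand 13 mm farther back than shut.
Start: joints at [-1.572, 0.313, 1.498, -0, 1.331, -0.223], TCP at [0.115, -0.512, 0.231] pointing down, gripper open.
Joint ranges: [-2.94, 2.94], [-0.97, 2.17], [0.19, 2.56], [-1.23, 4.37], [0.02, 3.11], [-2.88, 2.88]. Speed limits (rad/s): [2.39, 2.39, 3.01, 3.14, 3.14, 3.14].

INTERFACE

Orientations are given as a unit quaternion [w, x, y, z].
In Python, from workcell import env gives the robot as it stands.
- The arm moves only by the tool step_arm, never from a script. Its argument "steps" is a list that holds one entry, the list of rows, each a list of 6 numbers: the shift along the tool's x, y, z in m, then the turn, a rotation vector about the tool's x, y, z in rad. In form: [[[x, y, z, rx, ry, rz], ...]]. A call has exactly 10 rows; each row is the pose to reach, as a shift and turn from the pose commanded when the call began, along the tool's axes at that moment; what a row does not reach only later rows make up. A row lasts 1/12 s, in which the tool goes at most 41.7 mm and 7.16 degrees, less where a joint would pass 70% of its speed; a pose out of reach is approached as far as the arm can. A call with a gripper value outside its range is refused whole. "fingers" is the finger opening in m, from 0 to 0.0854, set as the call begins (left out, the last holds). The fingers move at their own pace and stop on an object; "squeeze" is the grip in N (left out, the last holds). Time passes only in rows, so rows that repeat a pose let the fingers close, or fill a call up. It gives the time, the measured TCP pose, the force and the opening at its end, in the units of the state.
- env.state(): the state, without advancing time (a new reading comes with each control period).
- env.snapshot(name): name is "scene" or "side" or "wrist"; returns the picture (480x640x3 uint8, red, green, blue); there is no depth.
- env.camera_info(name): a dict with "K" (3x3 intrinsics, pixels), "k1" (the pictures are not rectified: a ray, as slopes to the right and down, at radius r is drawn at 1 + k1 r^2 times it, then the intrinsics apply), "rvec" (rotation vector, rad) and "tvec" (3), from world to camera coordinates, as OpenCV has them; the wrist camera has in their place "T_tool_cam" (4x4, takes a point from camera to tool coordinates, whose origin is the TCP and whose axes are the tool frame's). Camera axes: x right, y down, z forward; pixel columns grow to the right and rows downward; lengths in m; the calibration is good to about 2 mm. A picture is of the moment at which its call begins: read the wrist's pose just before it. camera_info takes no time and is no camera call.
- env.close_job(): hands the job in, once; it reports no verdict.
The state is a dict: "clock": time; "joint_positions": joint angles; "dq": joint speeds; "tau": joint torques, N m; "ee_pos": TCP position; "orientation": TCP orientation; "contact_force": force on the tool from outside, world axes, zero at the start; "ft_torque": the same for the moment, N m; "grip_width": opening from 0.0 (shut) to 1.0 (fully open).
Only numpy, scipy, OpenCV 4.12 (cv2) and the standard library are available. Lean on these libraries where they do the work, as an engineer would, in place of code of your own. Each camera call takes 0.05 s, during which the arm holds its last target. There are 200 camera calls.

TASK

Pick up the T-handled scraper by the two ends of its wooden cross-bar, let it swing in the gripper until it hangs straight down clear of the table, then hang it on the two-pronged stand: shank between the prongs, cross-bar resting across both, blade down. Let go and leave it hanging there; do not knock over or shift the jars, the dropper bottle or the muller.

Things in the scene. Friction and masses are not known exactly. Their poses are not given: they have to be found in the camera images.
- scraper_bar (a point): Middle of the dark wooden cross-bar of the T-handled scraper (loose), on the bar's axis, 11 mm above the table at the start. The bar is a round rod 22 mm thick, 56 mm long along this frame's y; the last 8 mm taper to flat round ends 6 mm wide, to be pinched. Frame x runs from the bar along the shank to the blade; z is up while the scraper lies flat.
- scraper: The scraper, 0.3 to 0.41 kg; origin 11 mm under scraper_bar, same axes. Along x: 10 mm steel shank to 89 mm, dark clamp block 89 to 115 mm (60 wide, 22 thick), blade to 155 mm (56 wide, 3 thick); balances near 95 mm. Gripped hard (80 N) it hangs askew; as the fingers ease apart by 1 to 3 mm (about 20 N per mm) it swings down about the bar. Either face may point forward.
- stand_seat (a point): Where the middle of the cross-bar lies when hung: 196 mm above the table, midway between the two prongs of the stand, over their level part (tops 11 mm below this point). The frame's -x is the prongs' open end, on the robot's side; y goes across them, z up. The bar goes in from -x, at least 15 mm above the seat to clear the raised tips, shank between the prongs, then down.
- stand: The fixed stand, origin under stand_seat at table height, same axes. Prongs: 8 mm round steel, 30 mm apart between centres (22 mm clear, 38 mm over both), level from x = -26 to +24 mm; tips end at x = -38 mm, 12 mm above the level tops; at the back they rise 10 mm at x = +34 mm. Post 14 mm thick at x = +50 mm; wooden foot 110 x 90 x 12 mm. Nothing stands above the prongs.
- muller_mid (a point): Mid-height of the glass muller with brown turned handle, 60 mm wide, 104 mm high, upright; bystander.
- dropper_mid (a point): Mid-height of the amber dropper bottle, 34 mm wide, 102 mm high, upright; bystander.
- jar_0_mid (a point): Mid-height of a small black jar with grey lid, 44 mm wide, 66 mm high, upright; bystander.
- jar_2_mid (a point): As jar_0, 71 mm high; bystander.
- jar_1_mid (a point): As jar_0, 68 mm high; bystander.

How it is judged:
On the way:
1. the scraper hangs from the gripper, blade down within 0.35 rad of vertical, the bar over 165 mm above the table so that the blade edge is clear of it (contact force between the fingers and scraper above 0.5 N and angle between scraper_bar's own x axis and vertical above 2.79 rad and height (world z) of scraper_bar above 0.165 m), for 0.2 s.
At the end, for the whole second after the job is handed in: The scraper is released and its cross-bar rests across both prongs (its middle within 30 mm along and 14 mm across the prongs of the seat, between 6 mm below and 8 mm above it), and the shank hangs blade down, staying within 0.35 rad of vertical; a small swing does not matter (x of scraper_bar in the frame of stand_seat between -0.03 and 0.03 m and y of scraper_bar in the frame of stand_seat between -0.014 and 0.014 m and z of scraper_bar in the frame of stand_seat between -0.006 and 0.008 m and angle between scraper_bar's own x axis and vertical above 2.79 rad); the robot touches nothing.
It fails at once if a jar, the dropper bottle or the muller is shifted by more than 30 mm or tipped by more than 0.5 rad (distance of any of muller_mid, dropper_mid, jar_0_mid, jar_2_mid, jar_1_mid from where it was at the start of the episode above 0.03 m or angle between any of muller_mid, dropper_mid, jar_0_mid, jar_2_mid, jar_1_mid's own z axis and vertical above 0.5 rad).
It also fails if it takes over 56 s, if anything falls off the work surface, if the arm or the gripper's body presses on something with over 40 N, if the wrist force passes 120 N, or if a joint passes its speed limit or range.

## Working session

There is one attempt and no reset: what is moved stays moved. The work goes in short steps, Python scripts to look and compute and a tool call to move; the robot and the scene stay as the last step left them, time stands still between calls to the robot, and variables do not carry over. Pictures are saved under pics/ and viewed, about 8 in all and at most 12, crops included, and the job is handed in when it is done.

Besides the shell and the picture viewer there is one more tool, called by a JSON object that holds its "name" and its "arguments", one argument or row to a line. step_arm: Moves the arm, as the interface text tells. Its arguments: {"type":"object","properties":{"steps":{"type":"array","items":{"type":"array","items":{"type":"array","items":{"type":"number"}}}},"fingers":{"type":"number"},"squeeze":{"type":"number"}},"required":["steps"]}

```bash
mkdir -p pics; cat > h.py <<'E'
import numpy as np, cv2
from workcell import env
from scipy.spatial.transform import Rotation as R
def snap(n,f):
    s=env.state(); im=env.snapshot(n); cv2.imwrite('pics/'+f,im[:,:,::-1]); return s,im
def cam(n,s=None):
    c=env.camera_info(n); K=np.array(c['K'])
    if 'T_tool_cam' in c:
        T=np.eye(4); q=s['orientation']; T[:3,:3]=R.from_quat([q[1],q[2],q[3],q[0]]).as_matrix(); T[:3,3]=s['ee_pos']
        T=T@np.array(c['T_tool_cam'])
    else:
        M=np.eye(4); M[:3,:3]=R.from_rotvec(np.array(c['rvec']).ravel()).as_matrix(); M[:3,3]=np.array(c['tvec']).ravel(); T=np.linalg.inv(M)
    return K,c['k1'],T
def ray(C,uv):
    K,k1,T=C; uv=np.asarray(uv,float).reshape(-1,1,2)
    p=cv2.undistortPoints(uv,K,np.array([k1,0,0,0.]))[:,0]
    d=np.c_[p,np.ones(len(p))]@T[:3,:3].T
    return T[:3,3],d
def onz(C,uv,z):
    o,d=ray(C,uv); return o+d*((z-o[2])/d[:,2])[:,None]
def proj(C,X):
    K,k1,T=C; M=np.linalg.inv(T); 
    return cv2.projectPoints(np.asarray(X,float).reshape(-1,1,3),cv2.Rodrigues(M[:3,:3])[0],M[:3,3],K,np.array([k1,0,0,0.]))[0][:,0]
def tri(C1,a,C2,b):
    o1,d1=ray(C1,a);o2,d2=ray(C2,b);d1=d1[0];d2=d2[0]
    t=np.linalg.lstsq(np.c_[d1,-d2],o2-o1,rcond=None)[0]
    p,q=o1+t[0]*d1,o2+t[1]*d2; return (p+q)/2,np.linalg.norm(p-q)
E
python3 - <<'E'
from h import *
for n in('scene','side','wrist'):
    s,im=snap(n,n+'0.png'); C=cam(n,s); print(n,C[2].round(3).tolist(),C[0][0,0],C[1])
print(s)
E
```

```text
scene [[-0.892, -0.212, 0.4, 0.152], [-0.452, 0.375, -0.809, 1.02], [0.022, -0.902, -0.431, 0.49], [0.0, 0.0, 0.0, 1.0]] 483.4456889896766 0.044316475204234124
side [[-1.0, 0.02, -0.012, 0.513], [0.022, 0.606, -0.795, 1.122], [-0.009, -0.795, -0.606, 0.751], [0.0, 0.0, 0.0, 1.0]] 596.3137584667495 -0.0979463599076734
wrist [[0.22, -0.924, -0.313, 0.196], [-0.976, -0.208, -0.069, -0.494], [-0.001, 0.321, -0.947, 0.375], [0.0, 0.0, 0.0, 1.0]] 355.8980502044002 -0.04636985044216195
{'clock': 0.1, 'joint_positions': array([-1.57238088e+00,  3.13389525e-01,  1.49836235e+00,  7.88893028e-06,
        1.33097182e+00, -2.23408349e-01]), 'dq': array([-0.00012742, -0.002036  , -0.00201862, -0.00111148,  0.00116268,
        0.00062577]), 'tau': array([ 3.47362526e-03, -4.12901258e+01, -2.60142410e+01, -1.85479525e-04,
        3.03337103e-03, -4.71728504e-05]), 'ee_pos': array([ 0.11549095, -0.51191089,  0.23079414]), 'orientation': array([ 0.55258401, -0.5519552 ,  0.44183303, -0.4413388 ]), 'contact_force': array([ 0.18934864,  0.14671129, -0.42590524]), 'ft_torque': array([-0.00324716,  0.03245226,  0.02076181]), 'grip_width': 0.9966027443875226}
```

View pics/scene0.png

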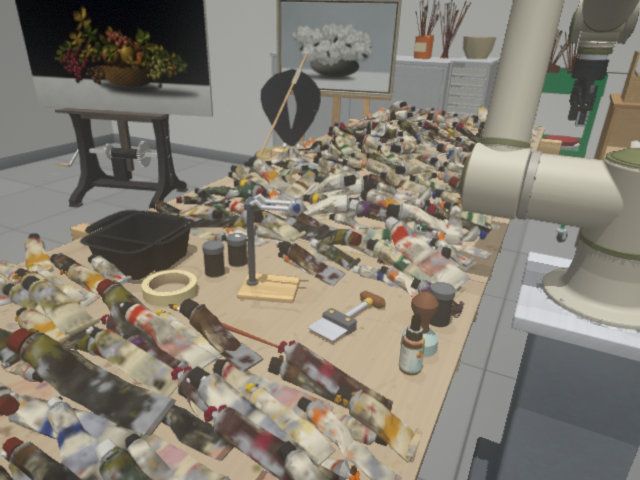

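View pics/side0.png

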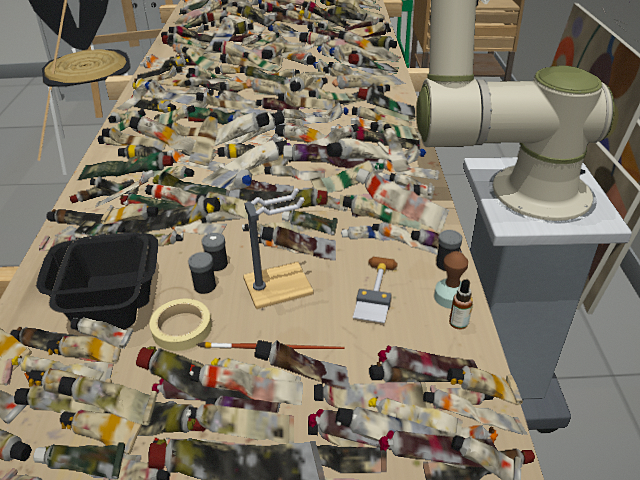

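The side view shows the bar at about (382,264), blade at (370,312), and the stand post at (258,250) with prongs at (255–303,193–215). Jars are at (202,272), (214,250) and (449,248), the muller at (452,280) and the dropper at (461,305). I'll enlarge both views.

```bash
python3 - <<'E'
import cv2,numpy as np
a=cv2.imread('pics/side0.png')[180:340,230:480]; b=cv2.imread('pics/scene0.png')[185:350,225:475]
o=np.vstack([cv2.resize(i,None,fx=3,fy=3,interpolation=cv2.INTER_CUBIC)[:(300 if 0 else 999)] for i in (a,)]); cv2.imwrite('pics/c1.png',o)
cv2.imwrite('pics/c2.png',cv2.resize(b,None,fx=3,fy=3,interpolation=cv2.INTER_CUBIC))
E
```

```text
(no output)
```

View pics/c1.png

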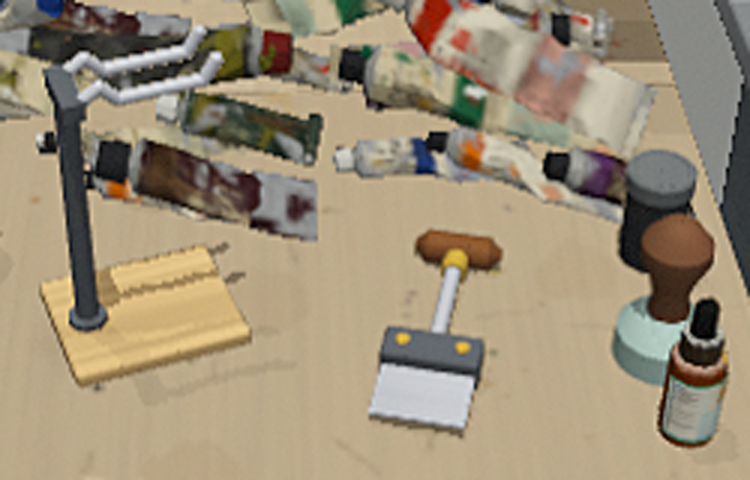

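View pics/c2.png

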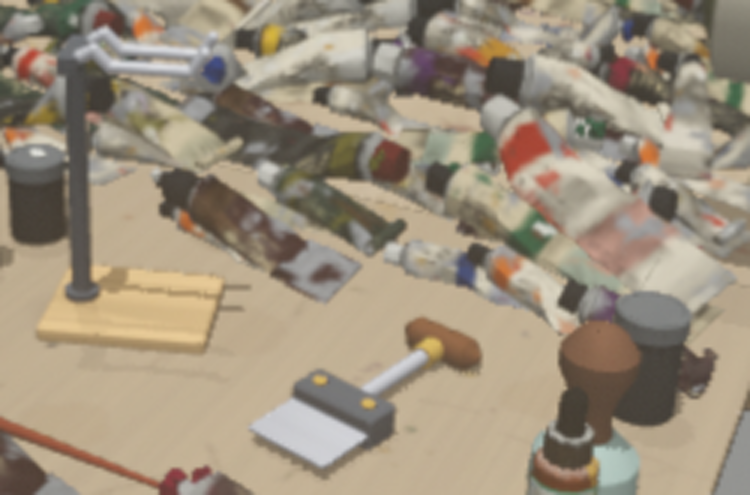

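Both crops are clear. In the side crop the bar ends are at (418,245) and (500,252), the blade edge at (370,417)–(463,432), and the post foot at (87,318). The prong bends run from (103,72)/(118,98) to (170,58)/(187,86), with tips at (204,35)/(216,62).

```bash
python3 - <<'E'
from h import *
np.set_printoptions(precision=4,suppress=True)
S=cam('side');C=cam('scene')
f=lambda p:np.array(p,float)/3+[230,180]
g=lambda p:np.array(p,float)/3+[225,185]
im=cv2.imread('pics/side0.png'); im2=cv2.imread('pics/scene0.png')
def mask(im,roi):
    x0,y0,x1,y1=roi; h=cv2.cvtColor(im,cv2.COLOR_BGR2HSV)
    m=cv2.inRange(h,(0,110,40),(14,255,190)); k=np.zeros_like(m);k[y0:y1,x0:x1]=m[y0:y1,x0:x1]
    n,l,st,ce=cv2.connectedComponentsWithStats(k); i=1+np.argmax(st[1:,4]); pts=np.argwhere(l==i)[:,::-1].astype(float)
    d=np.linalg.svd(pts-pts.mean(0),full_matrices=False)[2][0]; t=(pts-pts.mean(0))@d
    return pts.mean(0),d,t.min(),t.max(),len(t)
for n,cam_,i,r in(('side',S,im,(360,250,410,278)),('scene',C,im2,(355,285,392,312))):
    c,d,a,b,N=mask(i,r); P=onz(cam_,[c,c+d*a,c+d*b],.011); print(n,c,N,P,np.linalg.norm(P[1]-P[2]), (P[1]+P[2])/2)
print('blade',onz(S,[f((370,417)),f((463,432))],.011), onz(C,[g((250,427)),g((322,472))],.011))
print('post',onz(S,[f((87,318))],.015),onz(C,[g((82,292))],.015))
print('foot',onz(S,[f((40,285)),f((208,246)),f((249,329)),f((81,374))],.012))
print('footC',onz(C,[g((38,330)),g((90,268)),g((222,278)),g((207,342))],.012))
print('prong lvl',onz(S,[f(p) for p in((103,72),(170,58),(118,98),(187,86))],.181))
print('tips',onz(S,[f(p) for p in((204,35),(216,62))],.193))
print('jarR',onz(S,[f((660,168))],.07),'mul',onz(S,[f((677,235))],.09),onz(C,[g((600,350))],.09),'drop',onz(S,[f((707,310))],.1),onz(C,[g((573,400))],.1))
print('jarsL',onz(S,[(202,259),(214,239)],.07))
E
```

```text
side [382.6455 262.1909] 220 [[0.393  0.2508 0.011 ]
 [0.4189 0.2435 0.011 ]
 [0.3678 0.2578 0.011 ]] 0.05309102631078815 [0.3934 0.2507 0.011 ]
scene [373.071  297.8323] 155 [[0.3939 0.2491 0.011 ]
 [0.4203 0.2405 0.011 ]
 [0.3693 0.2571 0.011 ]] 0.053664525467510896 [0.3948 0.2488 0.011 ]
blade [[0.4578 0.4    0.011 ]
 [0.4057 0.4136 0.011 ]] [[0.4581 0.3964 0.011 ]
 [0.404  0.4156 0.011 ]]
post [[0.6254 0.3153 0.015 ]] [[0.624  0.3163 0.015 ]]
foot [[0.6573 0.2807 0.012 ]
 [0.5528 0.2461 0.012 ]
 [0.5269 0.3248 0.012 ]
 [0.6261 0.3608 0.012 ]]
footC [[0.6245 0.3667 0.012 ]
 [0.6406 0.2809 0.012 ]
 [0.5545 0.2492 0.012 ]
 [0.5235 0.3277 0.012 ]]
prong lvl [[0.6049 0.2934 0.181 ]
 [0.5677 0.2807 0.181 ]
 [0.5951 0.3189 0.181 ]
 [0.5574 0.3087 0.181 ]]
tips [[0.548  0.276  0.193 ]
 [0.5409 0.3033 0.193 ]]
jarR [[0.2693 0.2491 0.07  ]] mul [[0.2784 0.338  0.09  ]] [[0.2778 0.3472 0.09  ]] drop [[0.2778 0.4133 0.1   ]] [[0.2742 0.4164 0.1   ]]
jarsL [[0.7243 0.3013 0.07  ]
 [0.7101 0.2435 0.07  ]]
```

```bash
cat >> h.py <<'E'
np.set_printoptions(precision=4,suppress=True)
def pose(s):
    q=s['orientation']; return np.array(s['ee_pos']),R.from_quat([q[1],q[2],q[3],q[0]])
def down(yaw):  # tool y down, tool x at yaw
    a=np.radians(yaw); x=np.array([np.cos(a),np.sin(a),0]); y=np.array([0,0,-1.]); return R.from_matrix(np.c_[x,y,np.cross(x,y)])
def go(p0,R0,p,yaw):
    Rt=down(yaw); d=R0.inv().apply(np.array(p)-p0); r=(R0.inv()*Rt).as_rotvec(); print('d',d,'rot',r,'len %.3f deg %.1f'%(np.linalg.norm(d),np.degrees(np.linalg.norm(r)))); return np.array(p),Rt
E
python3 - <<'E'
from h import *
p,r=pose(env.state()); print(r.as_matrix())
x=r.as_matrix()[:,0]; y0=np.degrees(np.arctan2(x[1],x[0])); print(y0)
p,r=go(p,r,(.44,-.2,.25),y0+40)
p,r=go(p,r,(.42,.15,.20),-15)
p,r=go(p,r,(.394,.25,.14),-15)
E
```

```text
[[ 0.2199  0.      0.9755]
 [-0.9755  0.001   0.2199]
 [-0.001  -1.      0.0002]]
-77.29434407066925
d [-0.233  -0.0188  0.3852] rot [-0.0005 -0.6981 -0.0008] len 0.451 deg 40.0
d [-0.228   0.05    0.2663] rot [ 0.     -0.3891  0.    ] len 0.354 deg 22.3
d [-0.051   0.06    0.0899] rot [0. 0. 0.] len 0.119 deg 0.0
```

{"name": "step_arm", "arguments": {
  "steps": [
    [[-0.02,0,0.033,0,-0.06,0],[-0.04,0,0.066,0,-0.12,0],[-0.06,0,0.099,0,-0.18,0],[-0.08,-0.005,0.132,0,-0.24,0],[-0.1,-0.01,0.165,0,-0.3,0],[-0.12,-0.01,0.198,0,-0.36,0],[-0.14,-0.015,0.231,0,-0.42,0],[-0.16,-0.015,0.264,0,-0.48,0],[-0.18,-0.015,0.297,0,-0.54,0],[-0.2,-0.015,0.33,0,-0.6,0]]
  ],
  "fingers": 0.0854
}}

```text
clock: 0.98
ee_pos: [0.3944, -0.2428, 0.2463]
orientation: [-0.658, 0.658, -0.258, 0.258]
contact_force: [0.7, -0.7, -0.4]
grip_width: 0.998
```

```bash
python3 - <<'E'
from h import *
p,r=pose(env.state()); print(p)
p,r=go(p,r,(.43,.04,.20),-15)
E
```

```text
[ 0.3944 -0.2428  0.2463]
d [-0.1658  0.0463  0.2318] rot [ 0.     -0.4843  0.0001] len 0.289 deg 27.7
```

{"name": "step_arm", "arguments": {
  "steps": [
    [[-0.017,0.005,0.023,0,-0.048,0],[-0.034,0.01,0.046,0,-0.097,0],[-0.051,0.015,0.07,0,-0.145,0],[-0.068,0.02,0.093,0,-0.194,0],[-0.083,0.023,0.116,0,-0.242,0],[-0.1,0.028,0.139,0,-0.29,0],[-0.116,0.032,0.162,0,-0.339,0],[-0.133,0.037,0.185,0,-0.387,0],[-0.15,0.042,0.208,0,-0.436,0],[-0.166,0.046,0.232,0,-0.484,0]]
  ]
}}

```text
clock: 1.82
ee_pos: [0.4294, 0.04, 0.1999]
orientation: [0.701, -0.701, 0.093, -0.092]
contact_force: [-1.3, -1.3, 0.5]
grip_width: 0.999
```

```bash
python3 - <<'E'
from h import *
p,r=pose(env.state()); print(p)
p,r=go(p,r,(.394,.22,.16),-15)
E
```

```text
[0.4294 0.04   0.1999]
d [-0.081   0.0399  0.1647] rot [ 0.0001 -0.0009 -0.0005] len 0.188 deg 0.1
```

{"name": "step_arm", "arguments": {
  "steps": [
    [[-0.008,0.004,0.016,0,0,0],[-0.017,0.008,0.035,0,0,0],[-0.027,0.013,0.055,0,0,0],[-0.037,0.018,0.075,0,0,0],[-0.047,0.023,0.095,0,0,0],[-0.057,0.028,0.115,0,0,0],[-0.067,0.033,0.135,0,0,0],[-0.075,0.037,0.152,0,0,0],[-0.081,0.04,0.165,0,0,0],[-0.081,0.04,0.165,0,0,0]]
  ]
}}

```text
clock: 2.65
ee_pos: [0.3939, 0.2206, 0.1596]
orientation: [-0.701, 0.701, -0.093, 0.092]
contact_force: [-0.7, 0.3, -0.7]
grip_width: 1.004
```

```bash
python3 - <<'E'
from h import *
s,im=snap('wrist','w1.png')
E
```

```text
(no output)
```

View pics/w1.png

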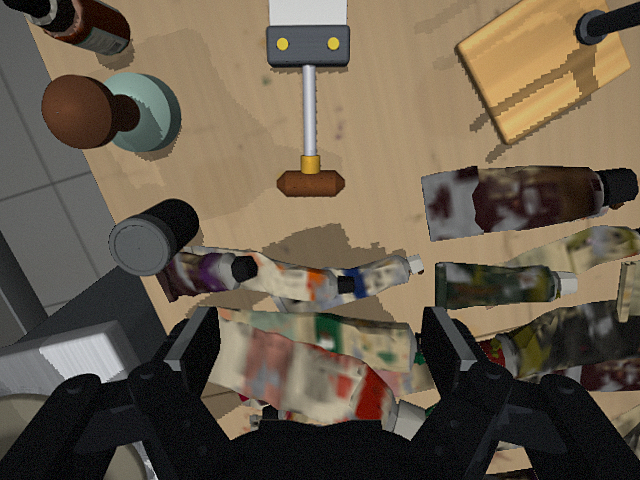

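Wrist view: bar from (277,183) to (345,183), nearly aligned with the jaws, and the shank runs up to the block at (308,50).

```bash
python3 - <<'E'
from h import *
s=env.state(); C=cam('wrist',s); im=cv2.imread('pics/w1.png'); h=cv2.cvtColor(im,cv2.COLOR_BGR2HSV)
m=cv2.inRange(h,(0,110,30),(14,255,190)); k=np.zeros_like(m); k[160:205,265:360]=m[160:205,265:360]
n,l,st,ce=cv2.connectedComponentsWithStats(k); i=1+np.argmax(st[1:,4]); print(st[i],ce[i])
x,y,w,hh,_=st[i]; pts=np.argwhere(l==i)[:,::-1]
L=pts[pts[:,0]<x+6].mean(0);Rr=pts[pts[:,0]>=x+w-6].mean(0); L[0]=x-.5;Rr[0]=x+w-.5; print(L,Rr)
P=onz(C,[L,Rr],.011);mid=P.mean(0);v=P[1]-P[0];print(P,mid,np.linalg.norm(v),np.degrees(np.arctan2(v[1],v[0])))
B=onz(C,[(283,44),(334,44)],.022).mean(0); d=B-mid; print('shank',np.degrees(np.arctan2(d[1],d[0])),np.linalg.norm(d[:2]))
p,r=pose(s); print(r.as_matrix()[:,0])
go(p,r,(mid[0],mid[1],0.03),-15); go(p,r,(mid[0],mid[1],0.0),-15)
E
```

```text
[ 277  170   68   27 1455] [310.3175 183.4509]
[276.5    183.2778] [344.5    182.9206]
[[0.3672 0.2586 0.011 ]
 [0.4216 0.2442 0.011 ]] [0.3944 0.2514 0.011 ] 0.056273608658418996 -14.813305826061779
shank 75.10474637989556 0.10228456207125766
[ 0.9656 -0.2599 -0.0008]
d [-0.0081  0.1299  0.0308] rot [ 0.0005 -0.0012 -0.0008] len 0.134 deg 0.1
d [-0.0081  0.1599  0.0308] rot [ 0.0005 -0.0012 -0.0008] len 0.163 deg 0.1
```

{"name": "step_arm", "arguments": {
  "steps": [
    [[-0.004,0.01,0.015,0,0,0],[-0.008,0.025,0.031,0,0,0],[-0.008,0.05,0.031,0,0,0],[-0.008,0.075,0.031,0,0,0],[-0.008,0.1,0.031,0,0,0],[-0.008,0.12,0.031,0,0,0],[-0.008,0.135,0.031,0,0,0],[-0.008,0.148,0.031,0,0,0],[-0.008,0.158,0.031,0,0,0],[-0.008,0.158,0.031,0,0,0]]
  ]
}}

```text
clock: 3.53
ee_pos: [0.3947, 0.25, 0.001]
orientation: [-0.7, 0.701, -0.095, 0.093]
contact_force: [0.3, 0.6, 0.2]
grip_width: 0.998
```

{"name": "step_arm", "arguments": {
  "steps": [
    [[0,0,0,0,0,0],[0,0,0,0,0,0],[0,0,0,0,0,0],[0,0,0,0,0,0],[0,0,0,0,0,0],[0,0,0,0,0,0],[0,0,0,0,0,0],[0,0,0,0,0,0],[0,0,0,0,0,0],[0,0,0,0,0,0]]
  ],
  "fingers": 0.05,
  "squeeze": 80
}}

```text
clock: 4.37
ee_pos: [0.3959, 0.251, 0.004]
orientation: [0.701, -0.701, 0.093, -0.094]
contact_force: [-3.8, -3.9, 13.3]
grip_width: 0.6
```

```bash
python3 - <<'E'
from h import *
s,im=snap('wrist','w2.png'); print(s['grip_width']*.0854,s['ee_pos'],s['contact_force'])
E
```

```text
0.05125952894525662 [0.3959 0.251  0.004 ] [-3.7504 -3.8507 13.3252]
```

View pics/w2.png

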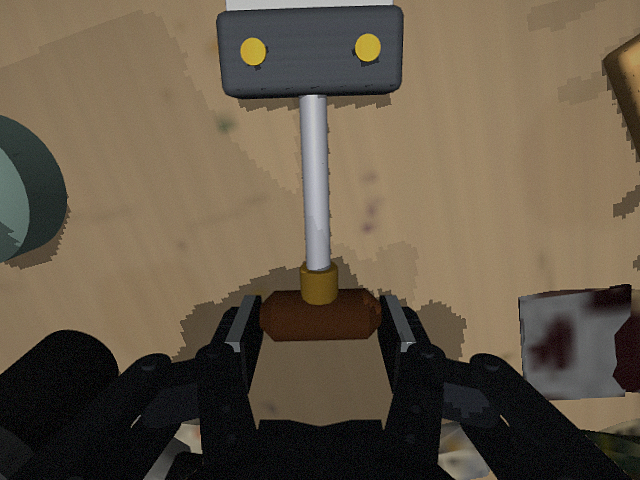

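The bar sits between the pads, ends at (262,315) and (382,315). The fingertips press lightly on the table (13 N), so I'll lift a little and check the hold.

{"name": "step_arm", "arguments": {
  "steps": [
    [[0,-0.003,0,0,0,0],[0,-0.006,0,0,0,0],[0,-0.009,0,0,0,0],[0,-0.013,0,0,0,0],[0,-0.018,0,0,0,0],[0,-0.024,0,0,0,0],[0,-0.03,0,0,0,0],[0,-0.035,0,0,0,0],[0,-0.04,0,0,0,0],[0,-0.04,0,0,0,0]]
  ]
}}

```text
clock: 5.25
ee_pos: [0.3955, 0.251, 0.0432]
orientation: [0.701, -0.701, 0.093, -0.094]
contact_force: [0.7, -0.0, -2.7]
grip_width: 0.604
```

```bash
python3 - <<'E'
from h import *
s,im=snap('side','s1.png'); snap('wrist','w3.png'); print(s['grip_width']*.0854,s['ee_pos'],s['contact_force'],s['ft_torque'])
a=cv2.imread('pics/s1.png')[150:330,300:500]; b=cv2.imread('pics/w3.png')
cv2.imwrite('pics/c3.png',np.hstack([cv2.resize(a,(400,360),interpolation=cv2.INTER_CUBIC),cv2.resize(b,(400,300))[:, :] if 0 else cv2.copyMakeBorder(cv2.resize(b,(400,300)),0,60,0,0,cv2.BORDER_CONSTANT)]))
E
```

```text
0.0515490963782485 [0.3955 0.251  0.0432] [ 0.6678 -0.0413 -2.689 ] [-0.2868  0.0237 -0.011 ]
```

View pics/c3.png

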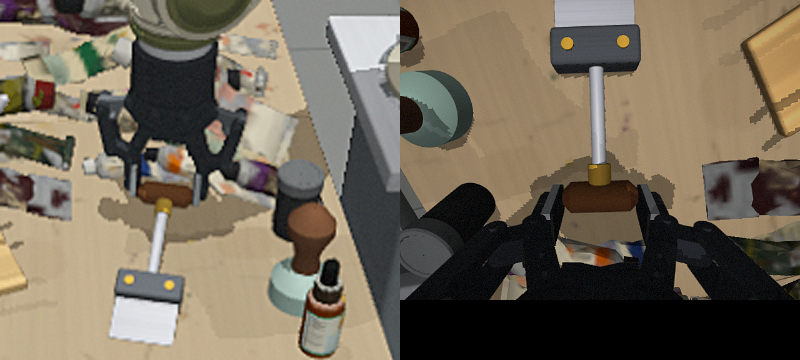

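It is held at the ends and lifting. I'll raise it.

{"name": "step_arm", "arguments": {
  "steps": [
    [[0,-0.01,0,0,0,0],[0,-0.025,0,0,0,0],[0,-0.045,0,0,0,0],[0,-0.07,0,0,0,0],[0,-0.095,0,0,0,0],[0,-0.12,0,0,0,0],[0,-0.145,0,0,0,0],[0,-0.165,0,0,0,0],[0,-0.18,0,0,0,0],[0,-0.18,0,0,0,0]]
  ]
}}

```text
clock: 6.18
ee_pos: [0.396, 0.2513, 0.2254]
orientation: [0.702, -0.7, 0.092, -0.095]
contact_force: [-0.0, 0.3, -2.4]
grip_width: 0.602
```

{"name": "step_arm", "arguments": {
  "steps": [
    [[0,0,0,0,0,0],[0,0,0,0,0,0],[0,0,0,0,0,0],[0,0,0,0,0,0],[0,0,0,0,0,0],[0,0,0,0,0,0],[0,0,0,0,0,0],[0,0,0,0,0,0],[0,0,0,0,0,0],[0,0,0,0,0,0]]
  ],
  "fingers": 0.052
}}

```text
clock: 7.02
ee_pos: [0.3953, 0.251, 0.2223]
orientation: [0.701, -0.701, 0.093, -0.093]
contact_force: [-0.3, 0.5, -3.3]
grip_width: 0.61
```

```bash
python3 - <<'E'
from h import *
s,im=snap('side','s2.png'); snap('wrist','w4.png'); print(s['grip_width']*.0854,s['ee_pos'],s['contact_force'],s['ft_torque'])
a=cv2.imread('pics/s2.png')[90:290,290:490]; b=cv2.imread('pics/w4.png')
cv2.imwrite('pics/c4.png',np.hstack([cv2.resize(a,(400,400),interpolation=cv2.INTER_CUBIC), cv2.copyMakeBorder(cv2.resize(b,(400,300)),0,100,0,0,cv2.BORDER_CONSTANT)]))
E
```

```text
0.05210092087688964 [0.3953 0.251  0.2223] [-0.3176  0.5469 -3.269 ] [-0.2025  0.0685  0.0022]
```

View pics/c4.png

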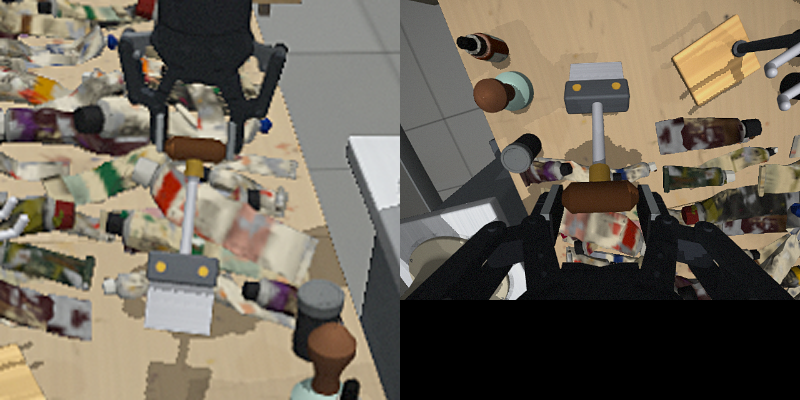

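The scraper is held but askew by about 40° (moment 0.2 Nm). I'll ease the fingers and use the moment as the swing gauge.

{"name": "step_arm", "arguments": {
  "steps": [
    [[0,0,0,0,0,0],[0,0,0,0,0,0],[0,0,0,0,0,0],[0,0,0,0,0,0],[0,0,0,0,0,0],[0,0,0,0,0,0],[0,0,0,0,0,0],[0,0,0,0,0,0],[0,0,0,0,0,0],[0,0,0,0,0,0]]
  ],
  "fingers": 0.053
}}

```text
clock: 7.95
ee_pos: [0.3952, 0.2509, 0.2223]
orientation: [-0.701, 0.701, -0.093, 0.093]
contact_force: [-0.2, 0.5, -3.4]
grip_width: 0.621
```

```bash
python3 -c "
from h import *
s=env.state();print(s['grip_width']*.0854,s['ee_pos'],s['contact_force'],s['ft_torque'])"
```

```text
0.05299312493768949 [0.3952 0.2509 0.2223] [-0.1517  0.4798 -3.3937] [-0.1323  0.0586 -0.0319]
```

{"name": "step_arm", "arguments": {
  "steps": [
    [[0,0,0,0,0,0],[0,0,0,0,0,0],[0,0,0,0,0,0],[0,0,0,0,0,0],[0,0,0,0,0,0],[0,0,0,0,0,0],[0,0,0,0,0,0],[0,0,0,0,0,0],[0,0,0,0,0,0],[0,0,0,0,0,0]]
  ],
  "fingers": 0.054
}}

```text
clock: 8.78
ee_pos: [0.3952, 0.2509, 0.2223]
orientation: [-0.701, 0.701, -0.093, 0.093]
contact_force: [-0.2, 0.4, -4.3]
grip_width: 0.635
```

```bash
python3 -c "
from h import *
s=env.state();print(s['grip_width']*.0854,s['ee_pos'],s['contact_force'],s['ft_torque'])"
```

```text
0.054188355931482364 [0.3952 0.2509 0.2223] [-0.1682  0.4163 -4.2781] [-0.046   0.0368 -0.0336]
```

```bash
python3 - <<'E'
from h import *
s,im=snap('side','s3.png'); snap('scene','n3.png'); print(s['grip_width']*.0854,s['ee_pos'],s['contact_force'],s['ft_torque'])
p=s['ee_pos']; S=cam('side');C=cam('scene')
print(proj(S,[p,p-[0,0,.15]]),proj(C,[p,p-[0,0,.15]]))
a=cv2.imread('pics/s3.png')[110:310,290:490]; b=cv2.imread('pics/n3.png')[170:370,290:490]
cv2.imwrite('pics/c5.png',cv2.resize(np.hstack([a,b]),(800,400),interpolation=cv2.INTER_CUBIC))
E
```

```text
0.054188355931482364 [0.3952 0.2509 0.2223] [-0.1682  0.4163 -4.2781] [-0.046   0.0368 -0.0336]
[[387.2624 167.4978]
 [383.046  237.0229]] [[381.63   192.808 ]
 [374.6154 269.7421]]
```

View pics/c5.png

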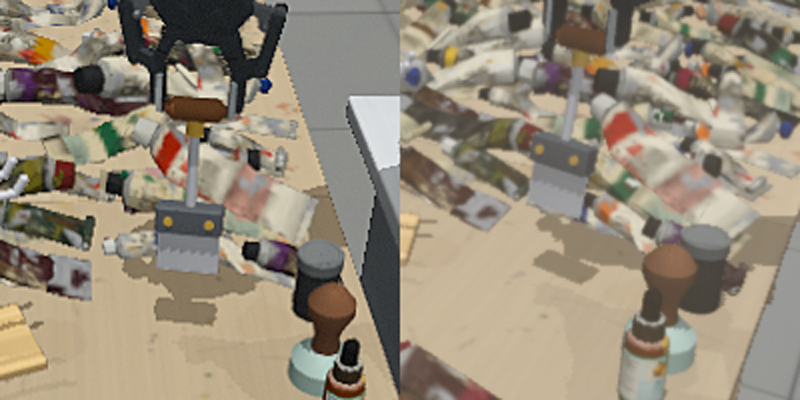

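```bash
python3 - <<'E'
from h import *
S=cam('side');C=cam('scene')
b,e=tri(S,(387.5,164),C,(381,190)); t,f=tri(S,(383.7,245.5),C,(368.5,273.5))
d=t-b; print(b,e,t,f,np.linalg.norm(d),'angle',np.arccos(-d[2]/np.linalg.norm(d)))
# seat
dr=np.radians(18.3); ex=np.array([np.cos(dr),np.sin(dr),0]); seat=np.array([.580,.3008,.196]); yaw=-71.7
p,r=pose(env.state()); print(b-p)
off=np.array([0,0,.007])  # bar above TCP
q,r1=go(p,r,seat-.12*ex+[0,0,.030-.007],yaw)
E
```

```text
[0.3958 0.2519 0.2285] 0.002412731037263668 [0.3969 0.2812 0.0773] 0.0017055071317461526 0.15400232587333496 angle 0.1911026719057258
[0.0006 0.0009 0.0062]
d [0.0652 0.0033 0.0303] rot [-0.      0.9865 -0.0001] len 0.072 deg 56.5
```

The bar is at z = 0.2285 and the measured length is 154 mm, as it should be. The tilt is 0.19 rad, so it hangs within the limit. I'll firm the grip slightly and carry it to the pre-insertion pose.

{"name": "step_arm", "arguments": {
  "steps": [
    [[0,0,0,0,0,0],[0,0,0,0,0,0],[0.002,0,0.001,0,0.02,0],[0.005,0,0.002,0,0.06,0],[0.009,0,0.004,0,0.12,0],[0.013,0,0.006,0,0.19,0],[0.018,0.001,0.009,0,0.27,0],[0.023,0.001,0.011,0,0.35,0],[0.028,0.001,0.013,0,0.43,0],[0.033,0.002,0.015,0,0.5,0]]
  ],
  "fingers": 0.053
}}

```text
clock: 9.72
ee_pos: [0.4315, 0.2569, 0.2204]
orientation: [0.655, -0.655, 0.266, -0.266]
contact_force: [-0.0, 0.5, -3.5]
grip_width: 0.627
```

```bash
python3 - <<'E'
from h import *
dr=np.radians(18.3); ex=np.array([np.cos(dr),np.sin(dr),0]); seat=np.array([.580,.3008,.196])
s=env.state();p,r=pose(s); print(p,s['grip_width']*.0854,s['contact_force'],s['ft_torque'])
go(p,r,seat-.12*ex+[0,0,.030-.007],-71.7)
E
```

```text
[0.4315 0.2569 0.2204] 0.05352832940756966 [-0.0146  0.4802 -3.5146] [-0.0268  0.0251 -0.012 ]
d [0.0205 0.0014 0.0286] rot [-0.0003  0.4814  0.    ] len 0.035 deg 27.6
```

{"name": "step_arm", "arguments": {
  "steps": [
    [[0.002,0,0.003,0,0.05,0],[0.005,0,0.007,0,0.12,0],[0.008,0,0.011,0,0.19,0],[0.011,0,0.015,0,0.26,0],[0.014,0.001,0.019,0,0.33,0],[0.017,0.001,0.023,0,0.39,0],[0.019,0.001,0.026,0,0.44,0],[0.0205,0.001,0.028,0,0.47,0],[0.0205,0.001,0.0286,0,0.481,0],[0.0205,0.001,0.0286,0,0.481,0]]
  ]
}}

```text
clock: 10.55
ee_pos: [0.4657, 0.2632, 0.2191]
orientation: [-0.574, 0.574, -0.413, 0.413]
contact_force: [-0.1, -0.3, -2.9]
grip_width: 0.627
```

```bash
python3 - <<'E'
from h import *
s,im=snap('side','s4.png'); snap('wrist','w5.png'); print(s['grip_width']*.0854,s['ee_pos'],s['contact_force'],s['ft_torque'])
a=cv2.imread('pics/s4.png')[130:330,230:430]; b=cv2.imread('pics/w5.png')
cv2.imwrite('pics/c6.png',np.hstack([cv2.resize(a,(300,300),interpolation=cv2.INTER_CUBIC), cv2.resize(b,None,fx=.78,fy=.78)[:300]]))
E
```

```text
0.05353901624391091 [0.4657 0.2632 0.2191] [-0.0842 -0.3183 -2.9145] [-0.0582  0.0948 -0.0054]
```

View pics/c6.png

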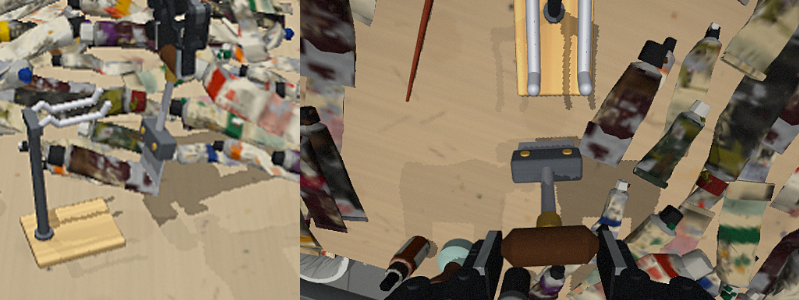

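Wrist view: prong tips at about (300,113) and (368,113) full-res, parallel to the approach direction. I'll convert them to world coordinates.

```bash
python3 - <<'E'
from h import *
im=cv2.imread('pics/w5.png'); s=env.state(); C=cam('wrist',s); p,r=pose(s)
for y in range(5,120,10):
    g=im[y,270:400].astype(int); sat=g.max(1)-g.min(1); m=(g.min(1)>115)&(sat<45); x=np.where(m)[0]+270; print(y,x.min() if len(x) else 0, [ (c[0],c[-1]) for c in np.split(x,np.where(np.diff(x)>1)[0]+1) if len(c)>3])
E
```

```text
5 289 [(np.int64(289), np.int64(304)), (np.int64(358), np.int64(372))]
15 290 [(np.int64(290), np.int64(304)), (np.int64(357), np.int64(372))]
25 291 [(np.int64(291), np.int64(305)), (np.int64(357), np.int64(372))]
35 290 [(np.int64(290), np.int64(305)), (np.int64(357), np.int64(371))]
45 291 [(np.int64(291), np.int64(305)), (np.int64(357), np.int64(371))]
55 291 [(np.int64(291), np.int64(305)), (np.int64(357), np.int64(371))]
65 291 [(np.int64(291), np.int64(306)), (np.int64(357), np.int64(371))]
75 292 [(np.int64(292), np.int64(306)), (np.int64(356), np.int64(371))]
85 292 [(np.int64(292), np.int64(306)), (np.int64(356), np.int64(370))]
95 294 [(np.int64(294), np.int64(304)), (np.int64(358), np.int64(369))]
105 293 [(np.int64(293), np.int64(304)), (np.int64(359), np.int64(371))]
115 291 [(np.int64(291), np.int64(306)), (np.int64(359), np.int64(373))]
```

```bash
python3 - <<'E'
from h import *
s=env.state(); C=cam('wrist',s); p,r=pose(s)
L=onz(C,[(297,15),(364.5,15),(299,75),(363.5,75)],.181); T=onz(C,[(298.5,117),(366,117)],.193)
print(L,T,np.linalg.norm(T[0]-T[1]),np.linalg.norm(L[0]-L[1]),np.linalg.norm(L[2]-L[3]))
a=(L[0]+L[1])/2;b=(L[2]+L[3])/2; t=T.mean(0); v=a-b; print(np.degrees(np.arctan2(v[1],v[0])))
dr=np.radians(18.3); ex=np.array([np.cos(dr),np.sin(dr),0]); ey=np.array([-ex[1],ex[0],0]); print('tip mid',t,'seat from tip',t+.038*ex)
seat=np.array([.580,.3008,.196])
for q in(a,b,t): print((q-seat)@ex,(q-seat)@ey)
x=r.as_matrix()[:,0];print('toolx yaw',np.degrees(np.arctan2(x[1],x[0])))
print('tool in stand',(p-seat)@ex,(p-seat)@ey, 'bar', (onz(C,[(320.5,315)],.226)-seat)@np.c_[ex,ey])
E
```

```text
[[0.5825 0.3139 0.181 ]
 [0.5924 0.2849 0.181 ]
 [0.5586 0.3053 0.181 ]
 [0.5684 0.2764 0.181 ]] [[0.5406 0.2991 0.193 ]
 [0.5504 0.27   0.193 ]] 0.030737864974424236 0.030595134324673513 0.03046543638636834
19.60865774228175
tip mid [0.5455 0.2845 0.193 ] seat from tip [0.5816 0.2964 0.193 ]
0.006628803181459132 -0.003690842829914067
-0.018813861337041687 -0.004272064192833861
-0.03784435811201967 -0.004638637119049838
toolx yaw -71.35820589631771
tool in stand -0.12051716436950496 0.0002820142907551334 bar [[-0.1207  0.0003]]
```

The wrist view gives the prong spacing as 30.5 mm and the tip at −37.8 mm, both right. The prong centre line lies about 4 mm to −y of my first estimate, so I'll shift 3.5 mm, advance to just before the tips and recheck.

```bash
python3 - <<'E'
from h import *
dr=np.radians(18.6); ex=np.array([np.cos(dr),np.sin(dr),0]); ey=np.array([-ex[1],ex[0],0]); seat=np.array([.580,.3008,.196])-.0035*ey
p,r=pose(env.state()); go(p,r,seat-.06*ex+[0,0,.023],-71.4)
E
```

```text
d [0.0045 0.0002 0.0605] rot [ 0.0003  0.0007 -0.    ] len 0.061 deg 0.0
```

{"name": "step_arm", "arguments": {
  "steps": [
    [[0.0005,0,0.004,0,0,0],[0.001,0,0.01,0,0,0],[0.002,0,0.017,0,0,0],[0.0025,0,0.025,0,0,0],[0.003,0,0.034,0,0,0],[0.0035,0,0.043,0,0,0],[0.004,0,0.05,0,0,0],[0.0045,0,0.056,0,0,0],[0.0045,0,0.06,0,0,0],[0.0045,0,0.06,0,0,0]]
  ]
}}

```text
clock: 11.48
ee_pos: [0.5245, 0.2782, 0.219]
orientation: [-0.574, 0.574, -0.413, 0.413]
contact_force: [-0.9, -0.1, -3.3]
grip_width: 0.628
```

```bash
python3 - <<'E'
from h import *
s,im=snap('wrist','w6.png'); C=cam('wrist',s); p,r=pose(s); print(s['grip_width']*.0854,p,s['contact_force'],s['ft_torque'])
cv2.imwrite('pics/c7.png',cv2.resize(cv2.imread('pics/w6.png')[40:380,190:450],None,fx=1.7,fy=1.7))
dr=np.radians(18.6); ex=np.array([np.cos(dr),np.sin(dr),0]); ey=np.array([-ex[1],ex[0],0]); im=cv2.imread('pics/w6.png')
for y in range(60,260,20):
    g=im[y,230:420].astype(int); m=(g.min(1)>115)&(g.max(1)-g.min(1)<45); x=np.where(m)[0]+230
    print(y,[ (int(c[0]),int(c[-1]),np.round((onz(C,[((c[0]+c[-1])/2,y)],.181)[0]-p)@np.c_[ex,ey],4)) for c in np.split(x,np.where(np.diff(x)>1)[0]+1) if len(c)>5])
E
```

```text
0.053627853806192505 [0.5245 0.2782 0.219 ] [-0.9212 -0.0728 -3.2715] [-0.0088  0.055   0.0001]
60 []
80 [(279, 293, array([0.0995, 0.0163])), (346, 359, array([ 0.0994, -0.0152]))]
100 [(280, 292, array([0.0905, 0.0165])), (347, 359, array([ 0.0905, -0.0157]))]
120 [(283, 292, array([0.0813, 0.016 ])), (346, 356, array([ 0.0812, -0.015 ]))]
140 [(283, 296, array([0.0718, 0.0153])), (345, 357, array([ 0.0717, -0.0152]))]
160 [(283, 296, array([0.062 , 0.0156])), (344, 357, array([ 0.0619, -0.0152]))]
180 [(284, 297, array([0.0518, 0.0153])), (344, 357, array([ 0.0518, -0.0155]))]
200 [(285, 298, array([0.0414, 0.0151])), (344, 357, array([ 0.0414, -0.0157]))]
220 [(287, 296, array([0.0305, 0.0153])), (345, 355, array([ 0.0305, -0.0158]))]
240 [(285, 297, array([0.0193, 0.0159])), (345, 358, array([ 0.0193, -0.0169])), (406, 411, array([ 0.0192, -0.0478]))]
```

View pics/c7.png

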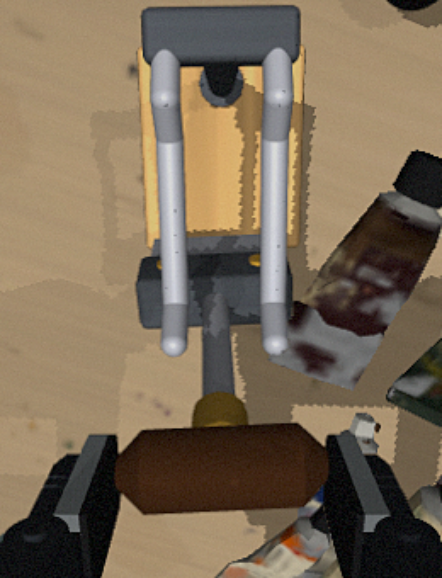

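The prongs lie symmetric (±15.5 mm) about the tool axis, with the shank between them and the tips just ahead of the bar. I'll advance 55 mm.

{"name": "step_arm", "arguments": {
  "steps": [
    [[0,0,0.004,0,0,0],[0,0,0.01,0,0,0],[0,0,0.017,0,0,0],[0,0,0.024,0,0,0],[0,0,0.031,0,0,0],[0,0,0.038,0,0,0],[0,0,0.045,0,0,0],[0,0,0.051,0,0,0],[0,0,0.055,0,0,0],[0,0,0.055,0,0,0]]
  ]
}}

```text
clock: 12.37
ee_pos: [0.5767, 0.2958, 0.219]
orientation: [0.574, -0.574, 0.413, -0.413]
contact_force: [0.2, 0.1, -3.4]
grip_width: 0.631
```

{"name": "step_arm", "arguments": {
  "steps": [
    [[0,0.003,0,0,0,0],[0,0.006,0,0,0,0],[0,0.009,0,0,0,0],[0,0.012,0,0,0,0],[0,0.015,0,0,0,0],[0,0.018,0,0,0,0],[0,0.02,0,0,0,0],[0,0.022,0,0,0,0],[0,0.024,0,0,0,0],[0,0.024,0,0,0,0]]
  ]
}}

```text
clock: 13.2
ee_pos: [0.5759, 0.2956, 0.1949]
orientation: [-0.574, 0.574, -0.413, 0.412]
contact_force: [-0.3, 0.4, -3.6]
grip_width: 0.631
```

```bash
python3 - <<'E'
from h import *
s,im=snap('wrist','w7.png'); snap('side','s7.png'); p,r=pose(s); print(s['grip_width']*.0854,p,s['contact_force'],s['ft_torque'])
a=cv2.imread('pics/s7.png')[130:310,210:390]; b=cv2.imread('pics/w7.png')[0:360,140:500]
cv2.imwrite('pics/c8.png',np.hstack([cv2.resize(a,(400,400),interpolation=cv2.INTER_CUBIC),cv2.resize(b,(400,400))]))
E
```

```text
0.05384650274395082 [0.5759 0.2956 0.1949] [-0.3407  0.4326 -3.6389] [-0.0471  0.001   0.0162]
```

View pics/c8.png

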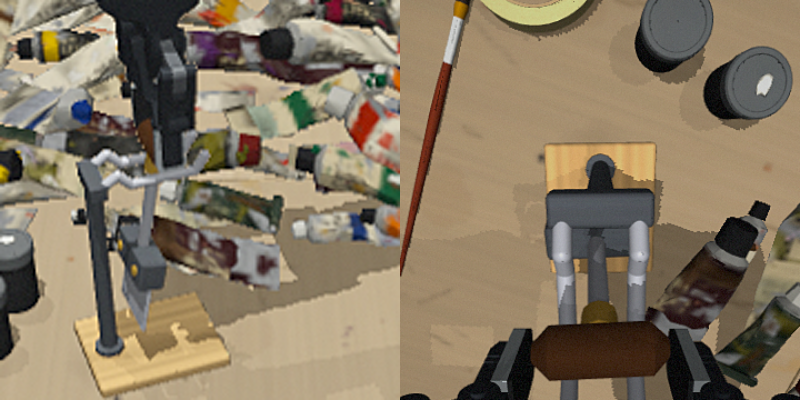

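The bar is above the level part, shank between the prongs. I'll lower the last few mm until the prongs take the weight.

{"name": "step_arm", "arguments": {
  "steps": [
    [[0,0.001,0,0,0,0],[0,0.002,0,0,0,0],[0,0.003,0,0,0,0],[0,0.004,0,0,0,0],[0,0.005,0,0,0,0],[0,0.005,0,0,0,0],[0,0.005,0,0,0,0],[0,0.005,0,0,0,0],[0,0.005,0,0,0,0],[0,0.005,0,0,0,0]]
  ]
}}

```text
clock: 14.13
ee_pos: [0.576, 0.2956, 0.1903]
orientation: [-0.574, 0.574, -0.413, 0.413]
contact_force: [-1.3, -0.3, -3.2]
grip_width: 0.632
```

{"name": "step_arm", "arguments": {
  "steps": [
    [[0,0.0005,0,0,0,0],[0,0.001,0,0,0,0],[0,0.001,0,0,0,0],[0,0.0015,0,0,0,0],[0,0.0015,0,0,0,0],[0,0.002,0,0,0,0],[0,0.002,0,0,0,0],[0,0.002,0,0,0,0],[0,0.002,0,0,0,0],[0,0.002,0,0,0,0]]
  ]
}}

```text
clock: 14.97
ee_pos: [0.5762, 0.2957, 0.1889]
orientation: [0.575, -0.574, 0.412, -0.413]
contact_force: [-0.7, 0.1, 5.1]
grip_width: 0.628
```

Contact: the force turned from −3.2 to +5.1 N, with TCP z = 0.189 so the bar is at about 0.196. I'll open the fingers gradually, then fully.

{"name": "step_arm", "arguments": {
  "steps": [
    [[0,0,0,0,0,0],[0,0,0,0,0,0],[0,0,0,0,0,0],[0,0,0,0,0,0],[0,0,0,0,0,0],[0,0,0,0,0,0],[0,0,0,0,0,0],[0,0,0,0,0,0],[0,0,0,0,0,0],[0,0,0,0,0,0]]
  ],
  "fingers": 0.056
}}

```text
clock: 15.8
ee_pos: [0.5762, 0.2957, 0.1884]
orientation: [0.574, -0.574, 0.412, -0.413]
contact_force: [0.9, 0.9, -1.4]
grip_width: 0.656
```

{"name": "step_arm", "arguments": {
  "steps": [
    [[0,0,0,0,0,0],[0,0,0,0,0,0],[0,0,0,0,0,0],[0,0,0,0,0,0],[0,0,0,0,0,0],[0,0,0,0,0,0],[0,0,0,0,0,0],[0,0,0,0,0,0],[0,0,0,0,0,0],[0,0,0,0,0,0]]
  ],
  "fingers": 0.0854
}}

```text
clock: 16.63
ee_pos: [0.576, 0.2957, 0.1883]
orientation: [0.574, -0.574, 0.413, -0.413]
contact_force: [0.2, 0.9, -0.9]
grip_width: 1.0
```

{"name": "step_arm", "arguments": {
  "steps": [
    [[0,-0.005,0,0,0,0],[0,-0.012,0,0,0,0],[0,-0.022,0,0,0,0],[0,-0.034,0,0,0,0],[0,-0.048,0,0,0,0],[0,-0.062,0,0,0,0],[0,-0.075,0,0,0,0],[0,-0.085,0,0,0,0],[0,-0.09,0,0,0,0],[0,-0.09,0,0,0,0]]
  ]
}}

```text
clock: 17.47
ee_pos: [0.5763, 0.2957, 0.2798]
orientation: [0.575, -0.574, 0.412, -0.413]
contact_force: [0.4, 0.4, -0.6]
grip_width: 1.004
```

```bash
python3 - <<'E'
from h import *
s,im=snap('wrist','w8.png'); snap('side','s8.png'); snap('scene','n8.png'); p,r=pose(s); print(s['clock'],s['grip_width'],p,s['contact_force'])
a=cv2.imread('pics/s8.png')[150:310,210:370]; b=cv2.imread('pics/w8.png')[0:480,80:560]; c=cv2.imread('pics/n8.png')[160:320,200:360]
f=lambda i,n:cv2.resize(i,(n,n),interpolation=cv2.INTER_CUBIC)
cv2.imwrite('pics/c9.png',np.hstack([f(a,400),f(c,400)])) ; x=np.vstack([f(b,200),f(b,200)*0]) 
cv2.imwrite('pics/c9.png',np.hstack([f(a,400),np.vstack([f(c,400)])]))
E
```

```text
17.4667 1.003615825116843 [0.5763 0.2957 0.2798] [ 0.4489  0.4275 -0.5575]
```

The viewer limit is reached, so I'll check by colour masks: the bar in three views and the yellow collar/rivets.

```bash
python3 - <<'E'
from h import *
S=cam('side');C=cam('scene');s=env.state();W=cam('wrist',s)
dr=np.radians(18.6); ex=np.array([np.cos(dr),np.sin(dr),0]); ey=np.array([-ex[1],ex[0],0]); seat=np.array([.580,.3008,.196])-.0035*ey
ims={}
def comp(n,c,X,rad,lo,hi,im):
    u=proj(c,[X])[0]; h=cv2.cvtColor(im,cv2.COLOR_BGR2HSV); m=cv2.inRange(h,lo,hi); k=np.zeros_like(m)
    x,y=u.astype(int); sl=np.s_[max(0,y-rad):y+rad,max(0,x-rad):x+rad]; k[sl]=m[sl]
    N,l,st,ce=cv2.connectedComponentsWithStats(k)
    print(n,'expected',u,[(st[i].tolist(),ce[i].round(1).tolist()) for i in range(1,N) if st[i,4]>5])
im={n:cv2.imread('pics/'+f) for n,f in(('side','s8.png'),('scene','n8.png'),('wrist','w8.png'))}
for n,c in(('side',S),('scene',C),('wrist',W)):
    comp(n+' bar',c,seat-.004*ex,45 if n=='wrist' else 22,(0,110,30),(12,255,190),im[n])
    comp(n+' rivets',c,seat-[0,0,.102],30,(18,150,100),(30,255,255),im[n])
E
```

```text
side bar expected [280.1444 197.215 ] [([295, 176, 4, 4, 8], [296.5, 177.2]), ([259, 184, 5, 4, 12], [260.8, 185.8]), ([271, 189, 8, 9, 24], [273.5, 193.0]), ([280, 191, 5, 4, 7], [282.0, 192.4]), ([283, 195, 4, 3, 6], [284.5, 196.0]), ([275, 197, 4, 9, 14], [277.0, 200.8]), ([284, 199, 6, 5, 15], [286.7, 201.4]), ([279, 205, 9, 4, 18], [283.7, 206.4])]
side rivets expected [281.1839 245.6035] [([273, 239, 2, 5, 7], [273.4, 241.1]), ([280, 251, 2, 4, 7], [280.4, 252.7])]
scene bar expected [277.1405 197.0553] [([263, 175, 6, 5, 17], [265.5, 176.4]), ([257, 189, 6, 4, 18], [259.6, 190.7]), ([269, 191, 8, 12, 47], [272.6, 196.5])]
scene rivets expected [275.4638 247.4581] []
wrist bar expected [320.115 243.472] [([279, 226, 83, 35, 1265], [319.4, 242.4])]
wrist rivets expected [320.0523 202.7821] []
```

```bash
python3 - <<'E'
from h import *
S=cam('side')
dr=np.radians(18.6); ex=np.array([np.cos(dr),np.sin(dr),0]); ey=np.array([-ex[1],ex[0],0]); seat=np.array([.580,.3008,.196])-.0035*ey
s,_=snap('wrist','w9.png'); snap('side','s9.png'); W=cam('wrist',s)
a=proj(W,[seat-.004*ex+.028*ey,seat-.004*ex-.028*ey]); print('bar px expected',np.linalg.norm(a[0]-a[1]))
for f in('s8.png','s9.png'):
    h=cv2.cvtColor(cv2.imread('pics/'+f),cv2.COLOR_BGR2HSV)[225:270,260:300]; m=cv2.inRange(h,(18,140,90),(32,255,255)); N,l,st,ce=cv2.connectedComponentsWithStats(m)
    c=[ce[i]+[260,225] for i in range(1,N) if st[i,4]>=5]; print(c)
    o,d=ray(S,[np.mean(c,0)]); t=((seat-o)@ey)/(d[0]@ey); P=o+t*d[0]-seat; X=P@ex+.004; print('rivet x,z',P@ex,P[2],'r',np.hypot(X,P[2]),'tilt',np.arctan2(X,-P[2])-np.arctan2(.011,.102))
E
```

```text
bar px expected 83.18408524273373
[array([273.4286, 241.1429]), array([280.5, 253. ])]
rivet x,z 0.007827411407482438 -0.10312965162073434 r 0.10380564870957591 tilt 0.00675805211929538
[array([273.4286, 241.1429]), array([280.5, 253. ])]
rivet x,z 0.007827411407482438 -0.10312965162073434 r 0.10380564870957591 tilt 0.00675805211929538
```

The bar shows 83 px in the wrist view against 83.2 px expected at seat height. It sits within 1 mm of where I aimed, hangs with 0.007 rad tilt and isn't swinging. The gripper is clear, so I'm handing in.

```bash
python3 -c "
from workcell import env
print(env.close_job(), env.state()['clock'])"
```

```text
the job is handed in; nothing more can be done
the job is handed in; nothing more can be done
```

The scraper is hanging on the two-pronged stand, released, with the gripper open and about 90 mm above it. I handed the job in about 18 s into the 56 s allowed; no verdict is reported.

- **Pick and swing:** I pinched the bar by its ends, lifted it and eased the fingers until it hung. Two views put the bar 228 mm up and the tilt at 0.19 rad (limit 0.35).
- **Hanging:** I carried the bar in from the robot's side about 30 mm above the seat, then lowered it until the prongs took the weight (vertical force went from −3 to +5 N). Then I let go and rose straight up.
- **Last checks:** In the wrist view the bar is within about 1 mm of where I aimed. It looks 83 px long against 83.2 px expected at seat height. The scraper tilts about 0.007 rad and did not move between two pictures.

**Disagreements and gaps**
- The wrist view put the prong centre line about 4 mm to one side of my first estimate from the two fixed cameras; I followed the wrist view.
- The fingertips touched the table with about 13 N during the grasp.
- The final scene picture could not be viewed because the limit of 12 was reached, so the last checks rest on colour masks. In the fixed views the masks gave no clean outline of the bar, so the bar check is from the wrist view and the tilt from the side view.
- I did not re-measure the jars, dropper bottle or muller; nothing in the planned paths or force readings suggests contact with them.

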